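Zero the iris ring of a specimen light base and set it to its mark

TASK

Re-zero the iris of the light base: by its upright lug, turn the slim ring clockwise (seen from above) until you feel the stop inside, and hold it snug there with about 10 N for a second, never forcing it beyond 18 N. Then turn it back until the lug lines up with the white mark on the fixed ring beneath, and let go. Don't touch the fixed rings above and below the slim ring, and leave the things around it where they are.

Things in the scene. Friction and masses are not known exactly. Their poses are not given: they have to be found in the camera images.
- axis (a point): Light base, fixed to the bench: grey foot 190 x 170 mm, 35 mm high. On it, on one vertical axis, from below: fixed lower ring, slim knurled metal iris ring (90 mm across, 61 to 72 mm above the bench), fixed upper ring with a glass window. The point is on this axis, 60 mm above the bench (lower ring's top). z is up, x points to the white mark.
- iris_ring (a joint): Ring angle, rad: 0 = lug at the white mark, + anticlockwise from above. Starts at +0.3 to +0.85. Light drag (1.5 N at the lug), stays where left. Its clockwise stop is inside, unseen, set anywhere from -0.95 to -0.4; the stop's springy buffer gives about 1 mm per 4 N at the lug and nudges the ring back when let go. With 10 N at the lug the buffer carries about 9 N.
- lug (a point): Lug of the iris ring: upright metal pin 10 mm thick, 55 mm from the axis, top 92 mm above the bench; a radial bar 8 mm wide, top 68 mm above the bench, joins its foot to the ring. The point is on the pin's axis 80 mm above the bench; x points radially outward. 12 mm are free between pin and upper ring.
- mark (a point): The white radial line, 13 mm long, on the flat top of the fixed lower ring, 67 mm from the axis (the point is its middle, at the height of that top, 60 mm above the bench). Frame as at axis.
- lower_ring: The black fixed lower ring, 150 mm across, flat top 60 mm above the bench. Not to be touched. Origin on the ring axis at bench height.
- upper_ring: The black fixed upper ring, 76 mm across, 72 to 91 mm above the bench. Not to be touched. Origin on the ring axis at bench height.
- unit_tray: Bystander: white open specimen tray, 85 x 110 x 22 mm, loose on the bench. Origin at the centre of its underside.
- jar: Bystander: amber glass jar with a lid, 48 mm across, 75 mm high, loose on the bench. Origin at the centre of its underside.
- pinning_block: Bystander: small stepped wooden block, 50 x 30 x 32 mm, loose on the bench. Origin at the centre of its underside.

How it is judged:
On the way:
1. the ring is held snug against its inner stop: the stop's buffer carries 5 N or more for 0.4 s (contact force between iris_ring and buffer_c0 above 5 N), for 0.4 s.
At the end, for the whole second after the job is handed in: The ring is at rest with its lug lined up with the white mark within 0.06 rad (3.3 mm at the lug), and the tray, jar and block are within 15 mm of where they were (value of joint iris_ring between -0.06 and 0.06 rad and velocity of joint iris_ring between -0.05 and 0.05 rad/s and distance of each of unit_tray, jar, pinning_block from where it was at the start of the episode below 0.015 m); the robot touches nothing.
It fails at once if the inner stop is forced: its buffer carries more than 20 N (contact force between iris_ring and buffer_c0 above 20 N).
It fails at once if the robot touches the fixed upper ring (more than 1 N) (contact force between any of the fingers, the arm and upper_ring above 1 N).
It fails at once if the robot touches the fixed lower ring (more than 1 N) (contact force between any of the fingers, the arm and lower_ring above 1 N).
It fails at once if the tray, jar or block is pushed more than 15 mm (distance of any of unit_tray, jar, pinning_block from where it was at the start of the episode above 0.015 m).
It also fails if it takes over 69 s, if anything falls off the work surface, if the arm or the gripper's body presses on something with over 40 N, if the wrist force passes 120 N, or if a joint passes its speed limit or range.

ROBOT

A 6-joint arm with a two-finger parallel gripper is mounted at the origin on the work surface. World frame = base frame: x ahead of the robot, y to its left, z up, the work surface at z = 0. Lengths are in m, angles in rad, forces in N, time in s.
With the tool pointing down it reaches from about 0.375 to 0.9 m from the base axis. Payload 3.1 kg.
Tool frame: the origin (TCP) lies at the very end of the fingers, on their centre line; the grasp point (between the pads) lies 19 mm behind it; x points along the fingers, z is the direction in which the jaws open and shut, and the axes are right-handed (so a half turn about x gives the same grasp; the last joint's range is limited). The gripper opens to 85 mm and grips with 20 to 120 N. Pads are 22 mm wide; open, the fingers measure 114 mm over their backs; the gripper's body (76 mm by 85 mm) begins 54 mm behind the grasp point. The pads swing forward as they close: fully open they stand 13 mm farther back than shut.
Start: joints at [0.992, 0.527, 1.433, -0, 1.181, -0.178], TCP at [0.244, 0.575, 0.231] pointing down, gripper open.
Joint ranges: [-3.08, 3.08], [-0.75, 2.2], [0.22, 2.44], [-1.43, 4.57], [0, 2.65], [-2.85, 2.85]. Speed limits (rad/s): [2.79, 2.79, 3.14, 3.14, 3.14, 3.14].

INTERFACE

Orientations are given as a unit quaternion [x, y, z, w].
In Python, from station import manip, viewer, job gives the robot as it stands.
- The arm moves only by the tool move_arm, never from a script. Its argument "deltas" is one flat list of numbers, 7 for each row, row after row: the finger opening in mm, from 0 to 85.4, then the shift along the tool's x, y, z in mm, then the turn, a rotation vector about the tool's x, y, z in degrees. In form: [jaw, tx, ty, tz, rx, ry, rz, jaw, tx, ty, tz, rx, ry, rz, ...]. A call has 1 to 10 rows; each row shifts and turns the commanded pose from where the row before left it, along the tool's axes as they then stand; what a row does not reach is not made up. A row lasts 1/10 s, in which the tool goes at most 50 mm and 8.59 degrees, less where a joint would pass 70% of its speed; a pose out of reach is approached as far as the arm can. A call is refused whole if a number of a shift passes 50 or a number of a turn 8.59, either way. A call with a gripper value outside its range is refused whole. The fingers move at their own pace and stop on an object; "force" is the grip in N (left out, the last holds). Time passes only in rows, so rows that do not move let the fingers close. It gives the time, the measured TCP pose, the force and the opening at its end, in the units of the state.
- manip.sense(): the state, without advancing time (a new reading comes with each control period).
- viewer.snapshot(name): name is "scene" or "top" or "wrist"; returns a dict with "image" (480x640x3 uint8, red, green, blue), "depth" (480x640 float32, m along the optical axis (not along the pixel's ray), 0 where there is no reading), "fovy" (degrees; the focal length in pixels is half the picture's height over the tangent of half this angle, whatever the lens; pixels are square), "cx", "cy" (the principal point, pixels), "k1" (the pictures are not rectified: a ray, as slopes to the right and down, at radius r is drawn at 1 + k1 r^2 times it, then the intrinsics apply), "R" (3x3) and "t" (3): a world point X has camera coordinates R X + t. Camera axes: x right, y down, z forward; pixel columns grow to the right and rows downward; lengths in m; the calibration is good to about 2 mm. A picture is of the moment at which its call begins.
- job.sign_off(): hands the job in, once; it reports no verdict.
The state is a dict: "t": time; "q": joint angles; "qd": joint speeds; "tau": joint torques, N m; "tcp_pos": TCP position; "tool_rot": TCP orientation; "force": force on the tool from outside, world axes, zero at the start; "ft_torque": the same for the moment, N m; "finger_gap": opening from 0.0 (shut) to 1.0 (fully open).
Only numpy, scipy, OpenCV 4.12 (cv2) and the standard library are available. Lean on these libraries where they do the work, as an engineer would, in place of code of your own. Each camera call takes 0.05 s, during which the arm holds its last target.

## Working session

There is one attempt and no reset: what is moved stays moved. The work goes in short steps, Python scripts to look and compute and a tool call to move; the robot and the scene stay as the last step left them, time stands still between calls to the robot, and variables do not carry over. Pictures are saved under pics/ and viewed, and the job is handed in when it is done.

Besides the shell and the picture viewer there is one more tool, called after "Request:" as name(argument=value, ...), one argument or row to a line, values as JSON. move_arm: Moves the arm, as the interface text tells. Its arguments: {"type":"object","properties":{"deltas":{"type":"array"},"force":{"type":"number"}},"required":["deltas"]}

```bash
ls; mkdir -p pics
cat > h.py <<'E'
import numpy as np, cv2
from station import manip, viewer, job
def snap(n,f):
    s=viewer.snapshot(n); cv2.imwrite('pics/'+f+'.png',cv2.cvtColor(s['image'],cv2.COLOR_RGB2BGR)); np.savez('pics/'+f+'.npz',**s); return s
def load(f): return dict(np.load('pics/'+f+'.npz'))
def K(s):
    f=240/np.tan(np.radians(float(s['fovy']))/2); return np.array([[f,0,s['cx']],[0,f,s['cy']],[0,0,1]],float)
def ray(s,u,v):
    d=np.array([float(s['k1']),0,0,0]); p=cv2.undistortPoints(np.array([[[u,v]]],float),K(s),d)[0,0]
    R=s['R'];c=-R.T@s['t']; return c,R.T@np.array([p[0],p[1],1])
def onz(s,u,v,z):
    c,d=ray(s,u,v); return c+d*(z-c[2])/d[2]
def proj(s,X):
    r,_=cv2.Rodrigues(s['R']); p,_=cv2.projectPoints(np.array(X,float).reshape(-1,1,3),r,s['t'].astype(float),K(s),np.array([float(s['k1']),0,0,0])); return p[:,0]
E
python3 - <<'E'
from h import *
print(manip.sense())
for n in('scene','top','wrist'):
    s=snap(n,n+'0'); print(n,s['fovy'],s['k1'],-s['R'].T@s['t'],s['R'][2])
E
```

```text
pics
{'t': 0.0, 'q': array([ 9.91514609e-01,  5.28468284e-01,  1.43393400e+00, -1.52621067e-06,
        1.18140996e+00, -1.78481659e-01]), 'qd': array([ 0.00020243,  0.00038268, -0.00164835,  0.00071238, -0.00029694,
        0.00047682]), 'tau': array([ 3.08850867e-04, -4.42357385e+01, -1.78026885e+01, -3.79941112e-04,
        8.37654748e-03,  1.57977968e-05]), 'tcp_pos': array([0.24339999, 0.57485775, 0.23032225]), 'tool_rot': array([-0.39077351,  0.59024431,  0.390152  ,  0.58880313]), 'force': array([-0.19271417, -0.55718866,  0.10158926]), 'ft_torque': array([0.04502218, 0.0644586 , 0.01664217]), 'finger_gap': 1.002464174033102}
scene 42.49684163268028 -0.04169255604852853 [0.81514169 0.41528556 0.84625603] [-0.35168987 -0.41125154 -0.84094376]
top 51.084482042588796 -0.0009231334345978764 [0.35153245 0.0396652  0.80274232] [ 0.22013398 -0.01235024 -0.97539146]
wrist 69.17326907631718 -0.0532396949898061 [0.17653135 0.60446086 0.37295024] [ 0.26293629 -0.11431706 -0.95801676]
```

View pics/scene0.png

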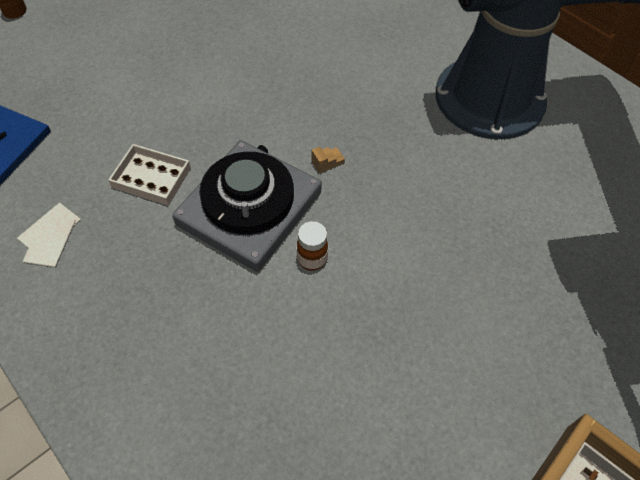

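View pics/top0.png

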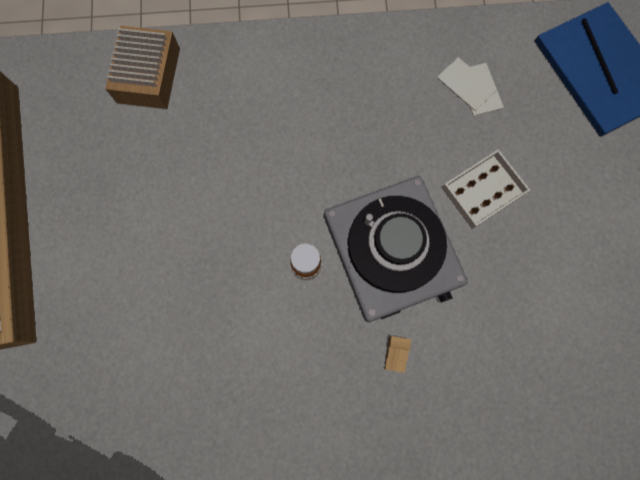

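View pics/wrist0.png

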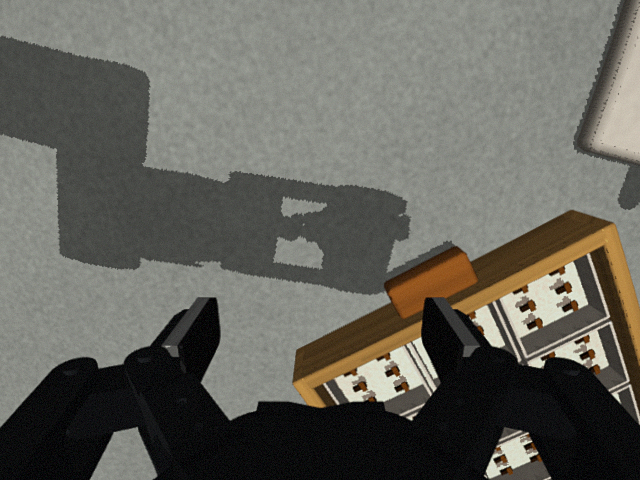

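The scene and top views show the light base near top pixel (398,243), the mark near (380,202) and the lug near (369,218). Jar (306,260), block (398,354) and tray (487,188) are around it. Next I measure these.

Run:
```python
from h import *
for n,box,zs in (('top0',(340,185,455,300),None),('scene0',(195,140,300,240),None)):
    s=load(n); im=s['image']; x0,y0,x1,y1=box
    g=im.max(2); m=np.zeros(g.shape,np.uint8); m[y0:y1,x0:x1]=(g[y0:y1,x0:x1]<32)*255
    cs,_=cv2.findContours(m,cv2.RETR_EXTERNAL,cv2.CHAIN_APPROX_NONE); c=max(cs,key=cv2.contourArea); h=cv2.convexHull(c)[:,0]
    P=np.array([onz(s,u,v,0.06) for u,v in c[:,0]])[:,:2]
    # circle fit w/ rejection
    A=np.c_[2*P,np.ones(len(P))]; w=np.ones(len(P),bool)
    for i in range(6):
        sol=np.linalg.lstsq(A[w],(P[w]**2).sum(1),rcond=None)[0]; r=np.sqrt(sol[2]+sol[:2]@sol[:2]); e=abs(np.hypot(*(P-sol[:2]).T)-r); w=e<max(0.0015,1.5*np.median(e))
    print(n,'ring c',sol[:2],'r',r,w.mean(), 'px',proj(s,[*sol[:2],0.06]))
    cv2.imwrite('pics/%s_c.png'%n,cv2.resize(cv2.cvtColor(im[y0-15:y1+15,x0-15:x1+15],cv2.COLOR_RGB2BGR),None,fx=4,fy=4,interpolation=cv2.INTER_CUBIC))
```

```text
top0 ring c [ 0.5020517  -0.09285516] r 0.07326096250215067 0.8636363636363636 px [[396.50146484 243.06361814]]
scene0 ring c [ 0.50857028 -0.08851062] r 0.07945122368809673 0.5856573705179283 px [[246.67060252 191.15332462]]
```

View pics/top0_c.png

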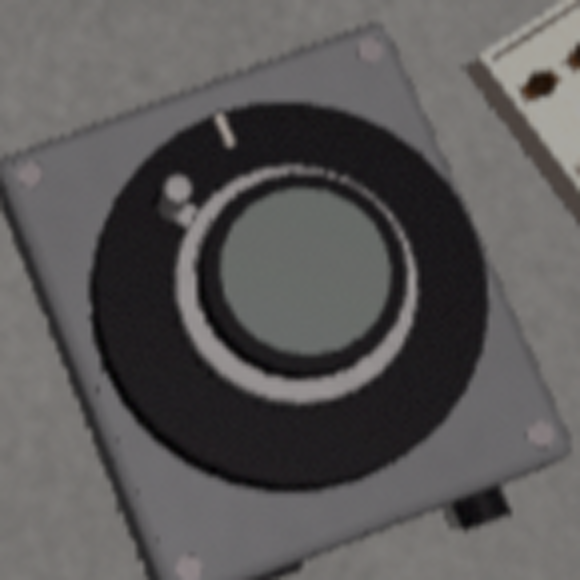

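View pics/scene0_c.png

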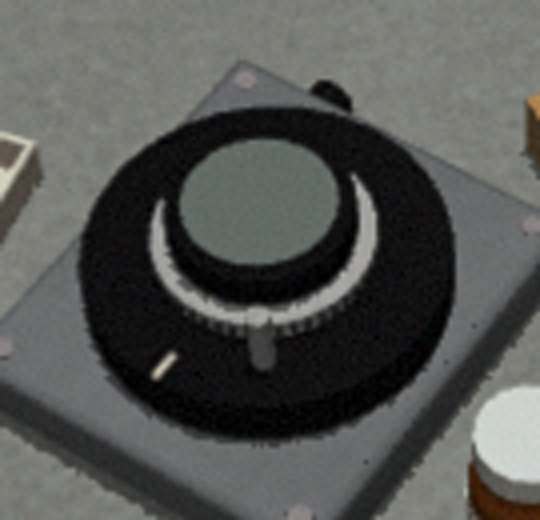

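Run:
```python
from h import *
def circ(P):
    A=np.c_[2*P,np.ones(len(P))]; w=np.ones(len(P),bool)
    for i in range(8):
        sol=np.linalg.lstsq(A[w],(P[w]**2).sum(1),rcond=None)[0]; r=np.sqrt(sol[2]+sol[:2]@sol[:2]); e=abs(np.hypot(*(P-sol[:2]).T)-r); w=e<max(0.0008,2*np.median(e))
    return sol[:2],r,w.mean()
for n,c0,mk,lug in (('top0',(401,237),(380.5,202),(369,217)),('scene0',(246,172),(221,216),(246,211))):
    s=load(n); im=s['image']; g=im.max(2)
    m=((g>60)*255).astype(np.uint8)
    nl,L,st,ce=cv2.connectedComponentsWithStats(m,connectivity=4)
    # glass
    l=L[c0[1],c0[0]]; cs,_=cv2.findContours((L==l).astype(np.uint8),cv2.RETR_EXTERNAL,cv2.CHAIN_APPROX_NONE)
    P=np.array([onz(s,u,v,0.09) for u,v in cs[0][:,0]])[:,:2]; print(n,'glass',st[l],circ(P), onz(s,*ce[l],0.09))
    for k in range(1,nl):
        if 3<st[k,4]<900 and np.hypot(*(ce[k]-c0))<62: print('  comp',st[k],ce[k].round(2), onz(s,*ce[k],0.06).round(4))
    # white mark
    y,x=np.mgrid[:480,:640]; w=np.clip(g.astype(float)-60,0,None)*(np.hypot(x-mk[0],y-mk[1])<7)
    c=(x*w).sum()/w.sum(),(y*w).sum()/w.sum(); print('  mark',c,onz(s,*c,0.06))
    # iris outer: top cam rim at z=.072
    r=None
    pts=[]
    cpx=proj(s,[*onz(s,*ce[L[c0[1],c0[0]]],0.09)[:2],0.072])[0]
    for a in np.arange(0,2*np.pi,0.05):
        rr=np.arange(15,50,0.25); xs=cpx[0]+rr*np.cos(a); ys=cpx[1]+rr*np.sin(a)
        v=cv2.remap(g.astype(np.float32),xs[None].astype(np.float32),ys[None].astype(np.float32),cv2.INTER_LINEAR)[0]
        i=np.where((v[:-1]>90)&(v[1:]<=90)&(rr[1:]<40))[0]
        if len(i): pts.append((xs[i[-1]],ys[i[-1]]))
    P=np.array([onz(s,u,v,0.072) for u,v in pts])[:,:2]; print('  iris rim',len(P),circ(P))
```

```text
top0 glass [ 380  217   43   42 1414] (array([ 0.50413166, -0.09477456]), np.float64(0.030591421759667142), np.float64(0.9663865546218487)) [ 0.50386722 -0.0947513   0.09      ]
  comp [366 211  64  60 887] [393.27 243.59] [ 0.5016 -0.0879  0.06  ]
  mark (np.float64(379.9748038000826), np.float64(200.26765799256506)) [ 0.5710591  -0.07482644  0.06      ]
  iris rim 126 (array([ 0.50359763, -0.09427311]), np.float64(0.044695313190956126), np.float64(0.8412698412698413))
scene0 glass [225 160  40  31 989] (array([ 0.50351431, -0.09663129]), np.float64(0.030058191037855966), np.float64(0.9019607843137255)) [ 0.50389489 -0.09627076  0.09      ]
  comp [217 168  58  49 527] [246.85 195.16] [ 0.5132 -0.0821  0.06  ]
  comp [218 213   6   7  22] [220.5 216. ] [ 0.5682 -0.0773  0.06  ]
  mark (np.float64(220.47985120892747), np.float64(215.9863608183509)) [ 0.56825039 -0.07732484  0.06      ]
  iris rim 126 (array([ 0.50436071, -0.09549514]), np.float64(0.04484710142429329), np.float64(0.6984126984126984))
```

Run:
```python
from h import *
s=load('top0'); g=s['image'].max(2).astype(float); y,x=np.mgrid[:480,:640]
w=np.clip(g-45,0,None)*(np.hypot(x-380.8,y-202.3)<5); c=(x*w).sum()/w.sum(),(y*w).sum()/w.sum()
m=onz(s,*c,0.06); A=np.array([.5036,-.0945]); print(c,m,np.hypot(*(m[:2]-A)),np.arctan2(*(m[:2]-A)[::-1]))
w=np.clip(g-130,0,None)*(np.hypot(x-369.4,y-216.6)<4); c=(x*w).sum()/w.sum(),(y*w).sum()/w.sum()
l=onz(s,*c,0.092); print(c,l,np.hypot(*(l[:2]-A)),np.arctan2(*(l[:2]-A)[::-1]))
s=load('scene0'); c=(180+(258+.5)/4-.5,125+(315+.5)/4-.5); A=np.array([.504,-.096]);l=onz(s,*c,0.092); print(c,l,np.hypot(*(l[:2]-A)),np.arctan2(*(l[:2]-A)[::-1]))
s=load('top0')
for nm,u,v,z in(('jar',306,256,.075),('block',398,354,.03),('tray',487,188,.02)): print(nm,onz(s,u,v,z))
from scipy.spatial.transform import Rotation as R
print(R.from_quat(manip.sense()['tool_rot']).as_matrix())
```

```text
(np.float64(380.7028169014084), np.float64(201.9075117370892)) [ 0.56835393 -0.07567579  0.06      ] 0.06743458153131893 0.2829064852277463
(np.float64(368.9785407725322), np.float64(216.87124463519314)) [ 0.53756668 -0.05126228  0.092     ] 0.05498396064676803 0.9049103094096329
(244.125, 203.375) [ 0.53786238 -0.05249597  0.092     ] 0.055129494786311774 0.9093820945399242
jar [0.48948643 0.04487577 0.075     ]
block [ 0.33885283 -0.08190064  0.03      ]
tray [ 0.59067918 -0.25727877  0.02      ]
[[-8.86934032e-04 -9.20758435e-01  3.90132180e-01]
 [-1.37208267e-03  3.90133087e-01  9.20757456e-01]
 [-9.99998665e-01  2.81357520e-04 -1.60937900e-03]]
```

Measured values:

| Quantity | Value |
|---|---|
| Axis | (0.504, -0.095) |
| Lug radius | 0.055 m (matches the spec) |
| Mark radius | 0.067 m (matches the spec) |
| Mark bearing | 0.28 rad |
| Lug bearing | 0.907 rad (ring at about +0.63) |

The plan is to cage the pin loosely between the jaws, with the jaw axis tangential, and push it with one finger.

```bash
cat > plan.py <<'E'
from h import *
from scipy.spatial.transform import Rotation as Ro
AX=np.array([.5038,-.0950])
def down(psi): # x down, z jaw dir at yaw psi
    z=np.array([np.cos(psi),np.sin(psi),0]); x=np.array([0,0,-1.]); return np.c_[x,np.cross(z,x),z]
def plan(pts,jaw,p=None,Rm=None,dec=1):
    """pts: list of (pos,psi) for successive rows"""
    s=manip.sense()
    p=np.array(s['tcp_pos']) if p is None else p; Rm=Ro.from_quat(s['tool_rot']).as_matrix() if Rm is None else Rm
    out=[]
    for P,psi in pts:
        d=np.round(Rm.T@(np.array(P)-p)*1000,dec); rv=np.round(np.degrees(Ro.from_matrix(Rm.T@down(psi)).as_rotvec()),1)
        out.append([jaw,*d,*rv]); p=p+Rm@d/1000; Rm=Rm@Ro.from_rotvec(np.radians(rv)).as_matrix()
    for i in range(0,len(out),10): print(', '.join(', '.join('%g'%v for v in r) for r in out[i:i+10]),'\n')
    print('end',p,'max',np.abs(np.array(out)[:,1:]).max(0)); return p,Rm
def pol(th,r,z,dpsi=0): # tcp at polar about axis, jaw tangential (psi=th-pi/2)
    return ([AX[0]+r*np.cos(th),AX[1]+r*np.sin(th),z],th-np.pi/2+dpsi)
E
python3 - <<'E'
from plan import *
s=manip.sense(); p0=s['tcp_pos']; psi0=1.17
P,psi=pol(.907,.059,.17); n=20
plan([(p0+(np.array(P)-p0)*k/n, psi0+(psi-psi0)*min(1,k/n)) for k in range(1,n+1)],30,dec=0)
print(P,psi)
E
```

```text
30, 3, -26, -23, 5.3, -0.1, -0, 30, 3, -28, -20, 5.2, 0, -0, 30, 3, -29, -18, 5.3, 0, -0, 30, 3, -31, -15, 5.2, 0, -0, 30, 3, -33, -12, 5.3, 0, -0, 30, 3, -33, -9, 5.2, 0, -0, 30, 3, -34, -7, 5.3, -0, -0, 30, 3, -34, -2, 5.2, -0, -0, 30, 3, -35, -0, 5.3, -0, -0, 30, 3, -34, 3, 5.2, -0, -0 

30, 3, -34, 7, 5.3, -0, -0, 30, 3, -33, 10, 5.2, -0, -0, 30, 3, -33, 12, 5.3, -0, -0, 30, 3, -30, 16, 5.2, -0, -0, 30, 3, -30, 18, 5.3, -0, -0, 30, 3, -27, 21, 5.3, -0, -0, 30, 3, -26, 23, 5.2, -0, -0, 30, 3, -23, 26, 5.3, -0, -0, 30, 3, -21, 27, 5.2, -0, -0, 30, 3, -18, 30, 5.3, -0, -0 

end [ 0.54051407 -0.04882168  0.17042744] max [ 3.  35.  30.   5.3  0.1  0. ]
[np.float64(0.5401505782227776), np.float64(-0.0485281218060887), 0.17] -0.6637963267948965
```

Request:
move_arm(
  deltas=[30, 3, -26, -23, 5.3, -0.1, 0, 30, 3, -28, -20, 5.2, 0, 0, 30, 3, -29, -18, 5.3, 0, 0, 30, 3, -31, -15, 5.2, 0, 0, 30, 3, -33, -12, 5.3, 0, 0, 30, 3, -33, -9, 5.2, 0, 0, 30, 3, -34, -7, 5.3, 0, 0, 30, 3, -34, -2, 5.2, 0, 0, 30, 3, -35, 0, 5.3, 0, 0, 30, 3, -34, 3, 5.2, 0, 0],
  force=20,
)

```text
t: 1.15
tcp_pos: [0.3921, 0.2626, 0.2008]
tool_rot: [-0.088, 0.701, 0.089, 0.702]
force: [0.8, -0.9, -0.7]
finger_gap: 0.351
```

Request:
move_arm(
  deltas=[30, 3, -34, 7, 5.3, 0, 0, 30, 3, -33, 10, 5.2, 0, 0, 30, 3, -33, 12, 5.3, 0, 0, 30, 3, -30, 16, 5.2, 0, 0, 30, 3, -30, 18, 5.3, 0, 0, 30, 3, -27, 21, 5.3, 0, 0, 30, 3, -26, 23, 5.2, 0, 0, 30, 3, -23, 26, 5.3, 0, 0, 30, 3, -21, 27, 5.2, 0, 0, 30, 3, -18, 30, 5.3, 0, 0],
)

```text
t: 2.15
tcp_pos: [0.541, -0.0496, 0.1702]
tool_rot: [0.233, 0.668, -0.231, 0.668]
force: [0.1, 0.7, -1.2]
finger_gap: 0.351
```

Request:
move_arm(
  deltas=[30, 0, 0, 0, 0, 0, 0, 30, 0, 0, 0, 0, 0, 0, 30, 0, 0, 0, 0, 0, 0],
)

```text
t: 2.45
tcp_pos: [0.5398, -0.0474, 0.1703]
tool_rot: [0.231, 0.669, -0.23, 0.668]
force: [0.3, 0.4, 0.2]
finger_gap: 0.351
```

Run:
```python
from plan import *
s=manip.sense(); print(s); print(Ro.from_quat(s['tool_rot']).as_matrix().round(4))
for n in ('scene','top','wrist'): snap(n,n+'1')
plan([pol(.907,.059,.17)],30)
s=load('wrist1'); print(proj(s,[[*(AX+.055*np.array([np.cos(.907),np.sin(.907)])),.092],[*AX,.091],[*(AX+.067*np.array([np.cos(.28),np.sin(.28)])),.06]]))
```

```text
{'t': 2.45, 'q': array([-0.29496519,  0.49983015,  1.70205886,  0.00245447,  0.94124915,
        0.36689205]), 'qd': array([ 0.0120918 , -0.00658641,  0.00289141, -0.00020535, -0.00423577,
        0.00071514]), 'tau': array([-5.84669597e-01, -3.87808549e+01, -1.42098364e+01, -1.66051055e-02,
       -2.88450695e-02, -8.70889507e-04]), 'tcp_pos': array([ 0.53982403, -0.04738834,  0.17033122]), 'tool_rot': array([ 0.23091854,  0.66914427, -0.22955668,  0.66800172]), 'force': array([0.30797745, 0.367197  , 0.20193943]), 'ft_torque': array([-0.00162351,  0.03186042,  0.05824505]), 'finger_gap': 0.35093461151809663}
[[-9.000e-04  6.157e-01  7.880e-01]
 [ 2.300e-03  7.880e-01 -6.157e-01]
 [-1.000e+00  1.300e-03 -2.200e-03]]
30, 0.7, -1.1, 0.9, 0.1, -0.1, -0.1 

end [ 0.54020798 -0.04852266  0.1699566 ] max [0.7 1.1 0.9 0.1 0.1 0.1]
[[322.76101549 256.26499569]
 [322.67113397 327.40874577]
 [374.05716563 243.06668675]]
```

View pics/wrist1.png

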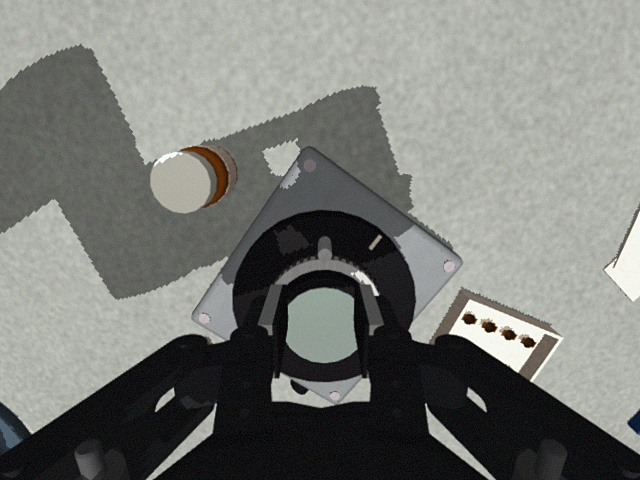

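View pics/scene1.png

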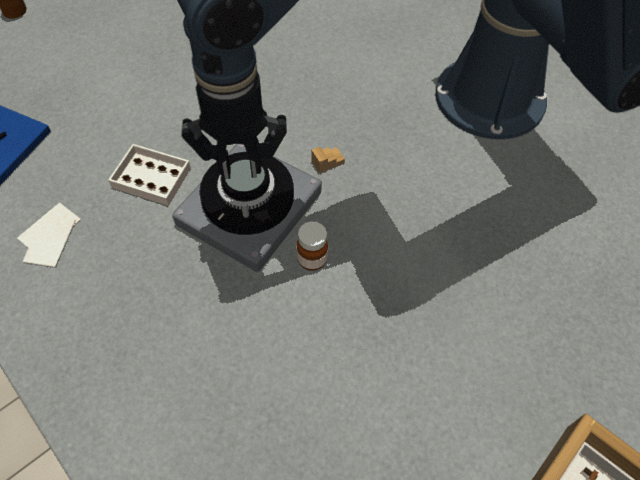

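The wrist view shows the pin near (325,246), centred between the pads, and the mark at (375,242). Predicted positions were (323,256) and (374,243). I'll zoom in to check the pin.

Run:
```python
from h import *
s=load('wrist1');im=s['image'][200:300,250:410]; cv2.imwrite('pics/w1c.png',cv2.cvtColor(cv2.resize(im,None,fx=5,fy=5,interpolation=cv2.INTER_CUBIC),cv2.COLOR_RGB2BGR))
print(-s['R'].T@s['t'])
```

```text
[0.58519979 0.01104946 0.31318479]
```

View pics/w1c.png

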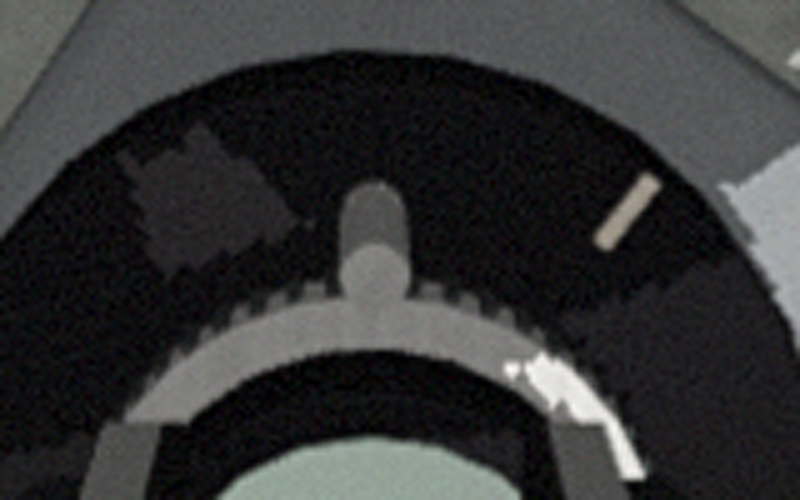

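The pin top is at about (325,254) and the mark at (375,242), both within about 2 mm of prediction. I'll descend around the pin with the jaws 30 mm open, stopping short to check.

Run:
```python
from plan import *
s=manip.sense(); print(s['tcp_pos'],s['force'],s['ft_torque'])
plan([pol(.907,.060,z) for z in (.16,.14,.12,.10,.085)],30)
```

```text
[ 0.54017493 -0.04710308  0.17065923] [ 0.36259433 -0.06395627  0.50742706] [ 0.01403476 -0.0060155  -0.01905731]
30, 10.7, -0.2, 0.9, 0.1, -0.1, -0.1, 30, 20, 0, -0, -0, 0, 0, 30, 20, 0.1, -0.1, -0, 0, 0, 30, 20, -0, 0, -0, 0, 0, 30, 15, -0, 0, -0, 0, 0 

end [ 0.54077846 -0.04769826  0.08495794] max [20.   0.2  0.9  0.1  0.1  0.1]
```

Request:
move_arm(
  deltas=[30, 10, 0, 1, 0.1, 0, 0, 30, 20, 0, 0, 0, 0, 0, 30, 20, 0, 0, 0, 0, 0, 30, 20, 0, 0, 0, 0, 0, 30, 15, 0, 0, 0, 0, 0, 30, 0, 0, 0, 0, 0, 0, 30, 0, 0, 0, 0, 0, 0],
)

```text
t: 3.3
tcp_pos: [0.5415, -0.0485, 0.0852]
tool_rot: [0.232, 0.669, -0.23, 0.668]
force: [0.0, -0.6, -0.9]
finger_gap: 0.349
```

Run:
```python
from plan import *
s=manip.sense(); print(s['tcp_pos'],s['force'])
for n in ('scene','wrist'): snap(n,n+'2')
a=load('scene2')['image'][120:240,180:310]; b=load('wrist2')['image'][170:480,120:520]
cv2.imwrite('pics/sw2.png',cv2.cvtColor(np.hstack([cv2.resize(a,(390,360),interpolation=cv2.INTER_CUBIC),cv2.resize(b,(400,360))]),cv2.COLOR_RGB2BGR))
```

```text
[ 0.54147253 -0.04845379  0.08524876] [ 0.01875215 -0.59763391 -0.94003145]
```

View pics/sw2.png

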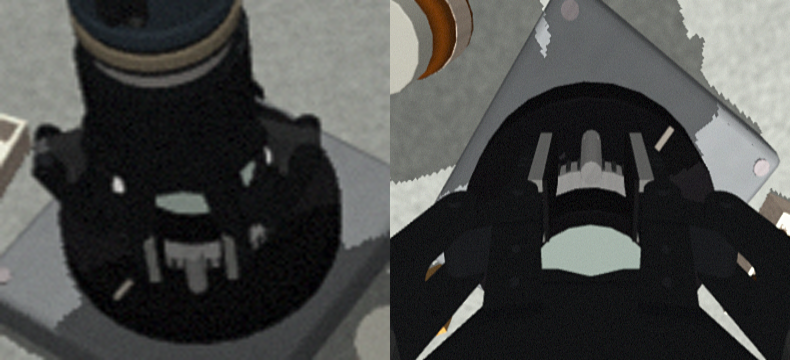

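Pin sits centrally between the pads in both views. I'll go down to tip height 74 mm, then narrow the jaws to an 18 mm loose cage.

Request:
move_arm(
  deltas=[30, 6, 0, 0, 0, 0, 0, 24, 5, 0, 0, 0, 0, 0, 18, 0, 0, 0, 0, 0, 0, 18, 0, 0, 0, 0, 0, 0, 18, 0, 0, 0, 0, 0, 0],
)

```text
t: 3.9
tcp_pos: [0.5418, -0.0488, 0.0747]
tool_rot: [0.232, 0.668, -0.231, 0.668]
force: [1.5, -0.5, -0.1]
finger_gap: 0.21
```

Run:
```python
from plan import *
s=manip.sense(); print(s['tcp_pos'],s['force'],s['ft_torque'],s['finger_gap'])
p,R=plan([pol(t,.060,.074) for t in np.r_[.83:-.011:-.07]],18)
p,R=plan([pol(t,.060,.074) for t in np.r_[-.10:-.9:-.025]],18,p,R)
for n in ('scene','wrist'): snap(n,n+'3')
a=load('scene3')['image'][120:240,180:310]; b=load('wrist3')['image'][170:480,120:520]
cv2.imwrite('pics/sw3.png',cv2.cvtColor(np.hstack([cv2.resize(a,(390,360),interpolation=cv2.INTER_CUBIC),cv2.resize(b,(400,360))]),cv2.COLOR_RGB2BGR))
```

```text
[ 0.54176926 -0.04883429  0.07465748] [ 1.53335127 -0.48563581 -0.08611975] [0.00545476 0.01061049 0.01638151] 0.20982607610780082
18, 0.7, 0.1, 3.2, 4.3, -0, -0.1, 18, -0, -0.2, 4.2, 4, -0, 0, 18, -0, -0.1, 4.1, 4, -0, 0, 18, -0, -0.2, 4.2, 4, -0, 0, 18, -0, -0.1, 4.2, 4, -0, 0, 18, -0, -0.2, 4.2, 4, -0, 0, 18, -0.1, -0.1, 4.2, 4, -0, 0, 18, 0, -0.2, 4.2, 4.1, -0, 0, 18, 0, -0.1, 4.2, 4, -0, 0, 18, 0, -0.1, 4.2, 4, -0, 0 

18, 0, -0.2, 4.2, 4, -0, 0, 18, 0, -0.1, 4.2, 4, -0, 0, 18, 0, -0.2, 4.2, 4, -0, 0 

end [ 0.56377085 -0.09559199  0.0740443 ] max [0.7 0.2 4.2 4.3 0.  0.1]
18, 0, -0.2, 5.4, 5.2, -0, 0, 18, 0, -0, 1.5, 1.4, -0, 0, 18, 0, -0.1, 1.5, 1.4, -0, 0, 18, 0, 0, 1.5, 1.5, -0, 0, 18, 0, 0, 1.5, 1.4, -0, 0, 18, 0, -0, 1.5, 1.4, -0, 0, 18, 0, -0, 1.5, 1.5, -0, 0, 18, 0, -0, 1.5, 1.4, -0, 0, 18, 0, -0.1, 1.5, 1.4, -0, 0, 18, 0, 0, 1.5, 1.5, -0, 0 

18, 0, -0, 1.5, 1.4, -0, 0, 18, 0, -0, 1.5, 1.4, -0, 0, 18, 0, -0, 1.5, 1.5, -0, 0, 18, 0, -0.1, 1.5, 1.4, -0, 0, 18, 0, 0, 1.5, 1.4, -0, 0, 18, 0, 0, 1.5, 1.4, -0, 0, 18, 0, -0, 1.5, 1.5, -0, 0, 18, 0, -0, 1.5, 1.4, -0, 0, 18, 0, -0.1, 1.5, 1.4, -0, 0, 18, 0, 0, 1.5, 1.5, -0, 0 

18, 0, 0, 1.5, 1.4, -0, 0, 18, 0, -0, 1.5, 1.4, -0, 0, 18, 0, -0, 1.5, 1.5, -0, 0, 18, 0, -0, 1.5, 1.4, -0, 0, 18, 0, -0.1, 1.5, 1.4, 0, 0, 18, 0, 0, 1.5, 1.5, 0, 0, 18, 0, -0, 1.5, 1.4, 0, 0, 18, 0, -0, 1.5, 1.4, 0, 0, 18, 0, -0, 1.5, 1.5, 0, 0, 18, 0, -0.1, 1.5, 1.4, 0, 0 

18, 0, 0, 1.5, 1.4, 0, 0, 18, 0, 0, 1.5, 1.5, 0, 0 

end [ 0.54225707 -0.1410544   0.07404093] max [0.  0.2 5.4 5.2 0.  0. ]
```

View pics/sw3.png

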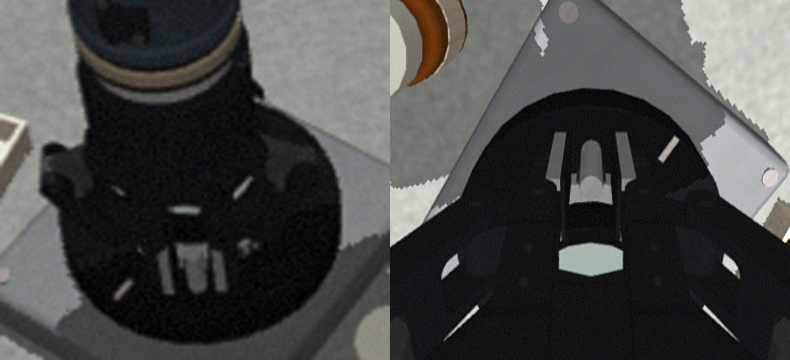

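The pin stands free between the pads, with the tips clear of both fixed rings. I'll turn clockwise along the arc, first to about the mark.

Request:
move_arm(
  deltas=[18, 0.7, 0, 3.2, 4.3, 0, 0, 18, 0, -0.2, 4.2, 4, 0, 0, 18, 0, -0.1, 4.2, 4, 0, 0, 18, 0, -0.2, 4.2, 4, 0, 0, 18, 0, -0.1, 4.2, 4, 0, 0, 18, 0, -0.2, 4.2, 4, 0, 0, 18, 0, -0.1, 4.2, 4, 0, 0, 18, 0, -0.2, 4.2, 4, 0, 0, 18, 0, -0.1, 4.2, 4, 0, 0, 18, 0, -0.1, 4.2, 4, 0, 0],
)

```text
t: 5.0
tcp_pos: [0.5629, -0.0826, 0.074]
tool_rot: [0.449, 0.547, -0.447, 0.547]
force: [1.1, 2.6, 0.0]
finger_gap: 0.208
```

```bash
cat >> plan.py <<'E'
def st():
    s=manip.sense(); d=s['tcp_pos'][:2]-AX; th=np.arctan2(d[1],d[0]); z=Ro.from_quat(s['tool_rot']).as_matrix()[:,2]; y=Ro.from_quat(s['tool_rot']).as_matrix()[:,1]
    print('t',round(s['t'],2),'th',th.round(4),'r',np.hypot(*d).round(4),'z',s['tcp_pos'][2].round(4),'psi-err',(np.arctan2(z[1],z[0])-th+np.pi/2).round(4),'F tool y,z',(s['force']@y).round(2),(s['force']@z).round(2),s['force'].round(2),'gap',s['finger_gap'].round(3))
E
python3 - <<'E'
from plan import *
st()
for n in ('scene','top','wrist'): snap(n,n+'4')
st()
a=load('scene4')['image'][120:240,180:310]; b=load('wrist4')['image'][170:480,120:520]
cv2.imwrite('pics/sw4.png',cv2.cvtColor(np.hstack([cv2.resize(a,(390,360),interpolation=cv2.INTER_CUBIC),cv2.resize(b,(400,360))]),cv2.COLOR_RGB2BGR))
E
```

```text
Traceback (most recent call last):
  File "plan.py", line 20, in st
    print('t',round(s['t'],2),'th',th.round(4),'r',np.hypot(*d).round(4),'z',s['tcp_pos'][2].round(4),'psi-err',(np.arctan2(z[1],z[0])-th+np.pi/2).round(4),'F tool y,z',(s['force']@y).round(2),(s['force']@z).round(2),s['force'].round(2),'gap',s['finger_gap'].round(3))
                                                                                                                                                                                                                                                   ^^^^^^^^^^^^^^^^^^^^^
AttributeError: 'float' object has no attribute 'round'
```

```bash
sed -i "s/s\['finger_gap'\].round(3)/round(s['finger_gap'],3)/" plan.py
python3 - <<'E'
from plan import *
st()
for n in ('scene','wrist'): snap(n,n+'4')
st()
a=load('scene4')['image'][120:240,180:310]; b=load('wrist4')['image'][170:480,120:520]
cv2.imwrite('pics/sw4.png',cv2.cvtColor(np.hstack([cv2.resize(a,(390,360),interpolation=cv2.INTER_CUBIC),cv2.resize(b,(400,360))]),cv2.COLOR_RGB2BGR))
p,R=plan([pol(t,.060,.074) for t in np.r_[.12,.06,0]],18)
E
```

```text
t 5.0 th 0.2062 r 0.0604 z 0.074 psi-err -0.0083 F tool y,z 1.58 -2.36 [1.08 2.63 0.02] gap 0.208
t 5.1 th 0.1951 r 0.0603 z 0.0739 psi-err 0.0059 F tool y,z -0.7 -0.75 [-0.83  0.59  0.49] gap 0.212
18, -0.1, -0.5, 4.5, 4.6, -0.1, -0.1, 18, 0, -0.1, 3.6, 3.5, 0, 0, 18, 0, -0.1, 3.6, 3.4, 0, 0 

end [ 0.56380906 -0.09500517  0.0740319 ] max [0.1 0.5 4.5 4.6 0.1 0.1]
```

View pics/sw4.png

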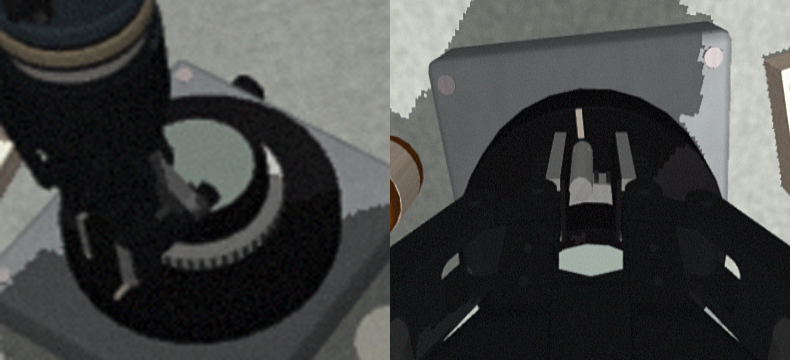

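The ring follows: in the wrist panel the lug (581,170) is now almost in line with the mark (579,123). Continuing in steps, slower where the stop can be.

Request:
move_arm(
  deltas=[18, 0, -0.4, 4.5, 4.5, 0, 0, 18, 0, -0.1, 3.6, 3.5, 0, 0, 18, 0, -0.1, 3.6, 3.4, 0, 0, 18, 0, -0.1, 3, 2.9, 0, 0, 18, 0, -0.1, 1.5, 1.4, 0, 0],
)

```text
t: 5.6
tcp_pos: [0.5637, -0.0992, 0.0739]
tool_rot: [0.519, 0.482, -0.517, 0.481]
force: [1.1, 2.4, -0.4]
finger_gap: 0.211
```

Request:
move_arm(
  deltas=[18, 0, 0, 1, 1, 0, 0, 18, 0, -0.1, 1, 1, 0, 0, 18, 0, 0, 1, 1, 0, 0],
)

```text
t: 5.9
tcp_pos: [0.5631, -0.1022, 0.0739]
tool_rot: [0.531, 0.468, -0.53, 0.467]
force: [0.9, 1.7, 0.4]
finger_gap: 0.21
```

Run:
```python
from plan import *
st()
```

```text
t 5.9 th -0.1216 r 0.0598 z 0.0739 psi-err -0.0041 F tool y,z 0.63 -1.84 [0.86 1.75 0.37] gap 0.21
```

Request:
move_arm(
  deltas=[18, 0, 0, 1, 1, 0, 0, 18, 0, 0, 1, 1, 0, 0, 18, 0, 0, 1, 1, 0, 0],
)

```text
t: 6.2
tcp_pos: [0.5625, -0.1054, 0.0739]
tool_rot: [0.543, 0.454, -0.542, 0.453]
force: [1.6, 1.6, 0.7]
finger_gap: 0.208
```

Request:
move_arm(
  deltas=[18, 0, 0, 1, 1, 0, 0, 18, 0, -0.1, 1, 1, 0, 0],
)

```text
t: 6.4
tcp_pos: [0.5621, -0.1073, 0.0739]
tool_rot: [0.551, 0.444, -0.55, 0.444]
force: [1.9, 1.0, -0.1]
finger_gap: 0.212
```

Request:
move_arm(
  deltas=[18, 0, 0, 1, 1, 0, 0, 18, 0, 0, 1, 1, 0, 0],
)

```text
t: 6.6
tcp_pos: [0.5616, -0.1093, 0.0738]
tool_rot: [0.559, 0.434, -0.558, 0.434]
force: [0.7, 2.3, 0.8]
finger_gap: 0.206
```

Request:
move_arm(
  deltas=[18, 0, 0, 1, 1, 0, 0, 18, 0, 0, 1, 1, 0, 0],
)

```text
t: 6.8
tcp_pos: [0.5611, -0.1112, 0.0738]
tool_rot: [0.566, 0.425, -0.565, 0.424]
force: [1.5, 1.4, 1.0]
finger_gap: 0.21
```

Request:
move_arm(
  deltas=[18, 0, -0.1, 1, 1, 0, 0, 18, 0, 0, 1, 1, 0, 0],
)

```text
t: 7.0
tcp_pos: [0.5605, -0.1131, 0.0738]
tool_rot: [0.574, 0.415, -0.572, 0.414]
force: [1.3, 1.0, 1.2]
finger_gap: 0.213
```

Run:
```python
from plan import *
st()
```

```text
t 7.0 th -0.3092 r 0.0595 z 0.0738 psi-err -0.0092 F tool y,z 0.91 -1.36 [1.29 1.01 1.19] gap 0.213
```

Request:
move_arm(
  deltas=[18, 0, 0.2, 1, 1, 0, 0, 18, 0, 0.1, 1, 1, 0, 0],
)

```text
t: 7.2
tcp_pos: [0.5598, -0.115, 0.0738]
tool_rot: [0.58, 0.405, -0.58, 0.404]
force: [1.0, 0.9, 0.7]
finger_gap: 0.21
```

Request:
move_arm(
  deltas=[18, 0, 0, 1, 1, 0, 0, 18, 0, 0, 1, 1, 0, 0],
)

```text
t: 7.4
tcp_pos: [0.5592, -0.1169, 0.0738]
tool_rot: [0.587, 0.395, -0.587, 0.394]
force: [1.1, 1.7, 1.0]
finger_gap: 0.213
```

Request:
move_arm(
  deltas=[18, 0, 0, 1, 1, 0, 0, 18, 0, 0, 1, 1, 0, 0],
)

```text
t: 7.6
tcp_pos: [0.5584, -0.1187, 0.0738]
tool_rot: [0.594, 0.384, -0.593, 0.383]
force: [0.4, 1.7, 0.9]
finger_gap: 0.215
```

Run:
```python
from plan import *
st()
```

```text
t 7.6 th -0.4095 r 0.0595 z 0.0738 psi-err -0.0137 F tool y,z -0.35 -1.75 [0.4  1.74 0.88] gap 0.215
```

Request:
move_arm(
  deltas=[18, 0, 0.1, 1.1, 1, 0, 0, 18, 0, 0.1, 1.1, 1, 0, 0],
)

```text
t: 7.8
tcp_pos: [0.5576, -0.1207, 0.0738]
tool_rot: [0.601, 0.374, -0.6, 0.373]
force: [0.4, 1.4, 0.8]
finger_gap: 0.212
```

Request:
move_arm(
  deltas=[18, 0, 0.1, 1.1, 1, 0, 0, 18, 0, 0, 1.1, 1, 0, 0],
)

```text
t: 8.0
tcp_pos: [0.5566, -0.1228, 0.0737]
tool_rot: [0.607, 0.363, -0.607, 0.362]
force: [0.5, 0.9, 0.4]
finger_gap: 0.208
```

Request:
move_arm(
  deltas=[18, 0, 0, 1.1, 1, 0, 0, 18, 0, 0.1, 1.1, 1, 0, 0],
)

```text
t: 8.2
tcp_pos: [0.5557, -0.1247, 0.0737]
tool_rot: [0.614, 0.353, -0.613, 0.352]
force: [-0.4, 1.2, 0.5]
finger_gap: 0.212
```

Run:
```python
from plan import *
st()
```

```text
t 8.2 th -0.5201 r 0.0598 z 0.0737 psi-err -0.0078 F tool y,z -0.96 -0.87 [-0.39  1.23  0.51] gap 0.212
```

Request:
move_arm(
  deltas=[18, 0, 0.1, 1.1, 1, 0, 0, 18, 0, 0, 1.1, 1, 0, 0],
)

```text
t: 8.4
tcp_pos: [0.5546, -0.1266, 0.0736]
tool_rot: [0.62, 0.342, -0.619, 0.341]
force: [0.3, 2.6, 0.3]
finger_gap: 0.211
```

Request:
move_arm(
  deltas=[18, 0, 0.1, 1.1, 1, 0, 0, 18, 0, 0, 1.1, 1, 0, 0],
)

```text
t: 8.6
tcp_pos: [0.5537, -0.1286, 0.0736]
tool_rot: [0.625, 0.331, -0.625, 0.33]
force: [0.3, 1.6, -1.3]
finger_gap: 0.212
```

Run:
```python
from plan import *
st()
```

```text
t 8.6 th -0.5933 r 0.0601 z 0.0736 psi-err -0.0044 F tool y,z -0.67 -1.43 [ 0.25  1.56 -1.33] gap 0.212
```

Request:
move_arm(
  deltas=[18, 0, 0, 1, 1, 0, 0, 18, 0, 0, 1, 1, 0, 0],
)

```text
t: 8.8
tcp_pos: [0.5528, -0.1298, 0.0737]
tool_rot: [0.632, 0.32, -0.63, 0.319]
force: [1.4, 4.5, -0.4]
finger_gap: 0.211
```

Request:
move_arm(
  deltas=[18, 0, 0, 1, 1, 0, 0, 18, 0, 0, 1, 1, 0, 0],
)

```text
t: 9.0
tcp_pos: [0.5519, -0.1308, 0.0737]
tool_rot: [0.637, 0.309, -0.635, 0.307]
force: [3.5, 8.0, -2.1]
finger_gap: 0.209
```

Run:
```python
from plan import *
st()
snap('wrist','wrist5');snap('top','top5')
b=load('wrist5')['image'][170:480,120:520];a=load('top5')['image'][185:305,335:465]
cv2.imwrite('pics/sw5.png',cv2.cvtColor(np.hstack([cv2.resize(a,(390,360),interpolation=cv2.INTER_CUBIC),cv2.resize(b,(400,360))]),cv2.COLOR_RGB2BGR))
st()
```

```text
t 9.0 th -0.6402 r 0.0599 z 0.0737 psi-err -0.0284 F tool y,z -2.24 -8.45 [ 3.48  8.03 -2.14] gap 0.209
t 9.1 th -0.6398 r 0.0599 z 0.0737 psi-err -0.0282 F tool y,z -1.37 -6.74 [3.1  6.14 0.18] gap 0.21
```

View pics/sw5.png

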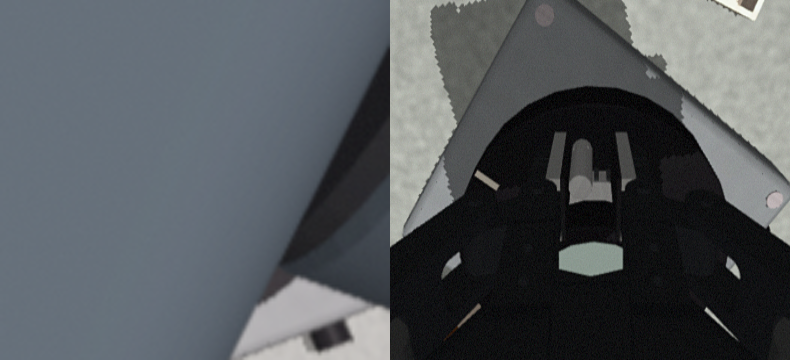

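The stop is found at about 7 N; the wrist panel shows the left pad on the pin at (580,165). I'll add a little, then hold.

Request:
move_arm(
  deltas=[18, 0, 0, 0.7, 0, 0, 0, 18, 0, 0, 0, 0, 0, 0],
)

```text
t: 9.3
tcp_pos: [0.5517, -0.1311, 0.0737]
tool_rot: [0.638, 0.309, -0.635, 0.308]
force: [3.2, 7.3, -1.3]
finger_gap: 0.212
```

Run:
```python
from plan import *
st()
```

```text
t 9.3 th -0.6449 r 0.06 z 0.0737 psi-err -0.0231 F tool y,z -2.0 -7.74 [ 3.22  7.32 -1.33] gap 0.212
```

Request:
move_arm(
  deltas=[18, 0, 0, 0.8, 0, 0, 0, 18, 0, 0, 0, 0, 0, 0, 18, 0, 0, 0, 0, 0, 0],
)

```text
t: 9.6
tcp_pos: [0.5515, -0.1314, 0.0737]
tool_rot: [0.638, 0.309, -0.635, 0.308]
force: [4.0, 8.0, -1.0]
finger_gap: 0.212
```

Run:
```python
from plan import *
st()
```

```text
t 9.6 th -0.6522 r 0.06 z 0.0737 psi-err -0.0157 F tool y,z -1.8 -8.72 [ 4.    7.96 -0.98] gap 0.212
```

Request:
move_arm(
  deltas=[18, 0, 0, 0.8, 0, 0, 0, 18, 0, 0, 0, 0, 0, 0, 18, 0, 0, 0, 0, 0, 0, 18, 0, 0, 0, 0, 0, 0, 18, 0, 0, 0, 0, 0, 0, 18, 0, 0, 0, 0, 0, 0],
)

```text
t: 10.2
tcp_pos: [0.5513, -0.1318, 0.0737]
tool_rot: [0.638, 0.309, -0.635, 0.308]
force: [4.6, 8.7, -1.6]
finger_gap: 0.214
```

Request:
move_arm(
  deltas=[18, 0, 0, 0, 0, 0, 0, 18, 0, 0, 0, 0, 0, 0, 18, 0, 0, 0, 0, 0, 0, 18, 0, 0, 0, 0, 0, 0, 18, 0, 0, 0, 0, 0, 0, 18, 0, 0, 0, 0, 0, 0],
)

```text
t: 10.8
tcp_pos: [0.5513, -0.1318, 0.0737]
tool_rot: [0.638, 0.309, -0.635, 0.308]
force: [3.5, 8.2, -2.3]
finger_gap: 0.207
```

Run:
```python
from plan import *
st()
p,R=plan([pol(t,.060,.0745) for t in np.r_[-.66:.33:.07]],18)
```

```text
t 10.8 th -0.6597 r 0.0601 z 0.0737 psi-err -0.0086 F tool y,z -2.31 -8.6 [ 3.52  8.19 -2.35] gap 0.207
18, -0.8, -0.1, 0, -0.5, -0.3, 0, 18, 0, -0.1, -4.2, -4, 0, 0, 18, 0, -0.2, -4.2, -4, 0, 0, 18, 0, -0.1, -4.2, -4, 0, 0, 18, 0, -0.2, -4.2, -4, 0, 0, 18, 0, -0.1, -4.2, -4, 0, 0, 18, 0, -0.2, -4.2, -4, 0, 0, 18, 0, -0.1, -4.2, -4, 0, 0, 18, 0, -0.2, -4.2, -4.1, 0, 0, 18, 0, -0.1, -4.2, -4, 0, 0 

18, 0, -0.2, -4.2, -4, 0, 0, 18, 0, -0.1, -4.2, -4, 0, 0, 18, 0, -0.2, -4.2, -4, 0, 0, 18, 0, -0.1, -4.2, -4, 0, 0, 18, 0, -0.2, -4.2, -4, 0, 0 

end [ 0.56072919 -0.07608277  0.0745006 ] max [0.8 0.2 4.2 4.1 0.3 0. ]
```

The stop was held at 9–10 N for over a second. Now I turn back toward the mark, stopping short for a look.

Request:
move_arm(
  deltas=[18, -0.5, 0, -3, -0.5, -0.3, 0, 18, 0, 0, -4.2, -4, 0, 0, 18, 0, -0.1, -4.2, -4, 0, 0, 18, 0, -0.2, -4.2, -4, 0, 0, 18, 0, -0.1, -4.2, -4, 0, 0, 18, 0, -0.2, -4.2, -4, 0, 0, 18, 0, -0.1, -4.2, -4, 0, 0, 18, 0, -0.2, -4.2, -4, 0, 0, 18, 0, -0.1, -4.2, -4, 0, 0, 18, 0, -0.1, -4.2, -4, 0, 0],
)

```text
t: 11.8
tcp_pos: [0.5649, -0.0977, 0.0744]
tool_rot: [-0.505, -0.493, 0.508, -0.494]
force: [-0.6, -1.7, 0.6]
finger_gap: 0.208
```

Run:
```python
from plan import *
st()
p,R=plan([pol(t,.060,.0745) for t in np.r_[0.05,.11,.16,.20,.23,.25]],18)
```

```text
t 11.8 th -0.0441 r 0.0611 z 0.0744 psi-err 0.0181 F tool y,z -0.54 1.69 [-0.58 -1.67  0.63] gap 0.208
18, -0.2, -1.3, -5.7, -4.4, 0.3, 0.1, 18, 0, -0.1, -3.6, -3.4, -0, 0, 18, 0, -0.1, -3, -2.9, -0, 0, 18, 0, -0, -2.4, -2.2, -0, 0, 18, 0, -0.1, -1.8, -1.8, -0, 0, 18, 0, 0, -1.2, -1.1, -0, 0 

end [ 0.56191167 -0.0801185   0.07453318] max [0.2 1.3 5.7 4.4 0.3 0.1]
```

Request:
move_arm(
  deltas=[18, 0, -1, -5, -4.4, 0.3, 0, 18, 0, -0.1, -3.6, -3.4, 0, 0, 18, 0, -0.1, -3, -2.9, 0, 0, 18, 0, 0, -2.4, -2.2, 0, 0, 18, 0, -0.1, -1.8, -1.8, 0, 0, 18, 0, 0, -1, -1.1, 0, 0, 18, 0, 0, 0, 0, 0, 0, 18, 0, 0, 0, 0, 0, 0],
)

```text
t: 12.6
tcp_pos: [0.5627, -0.0801, 0.0745]
tool_rot: [0.435, 0.558, -0.434, 0.557]
force: [0.7, -1.4, 0.7]
finger_gap: 0.213
```

Run:
```python
from plan import *
st()
s=snap('wrist','wrist6')
im=s['image'][230:350,260:420]; cv2.imwrite('pics/w6.png',cv2.cvtColor(cv2.resize(im,None,fx=5,fy=5,interpolation=cv2.INTER_CUBIC),cv2.COLOR_RGB2BGR))
st()
```

```text
t 12.6 th 0.2468 r 0.0608 z 0.0745 psi-err -0.0005 F tool y,z 0.37 1.5 [ 0.73 -1.36  0.69] gap 0.213
t 12.65 th 0.2485 r 0.0607 z 0.0744 psi-err -0.0022 F tool y,z 1.27 1.94 [ 1.7  -1.57  0.21] gap 0.209
```

View pics/w6.png

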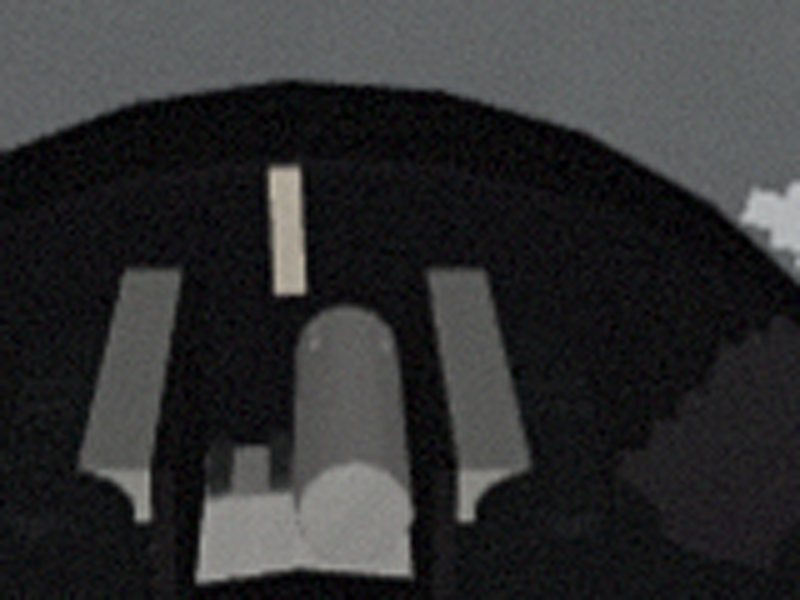

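The pin (355,514 in the crop) is clockwise of the mark (287,230). Working out how far:

Run:
```python
from plan import *
s=load('wrist6')
f=lambda x,y:(260+(x+.5)/5-.5,230+(y+.5)/5-.5)
m=onz(s,*f(287,230),.06)[:2]; l=onz(s,*f(355,514),.092)[:2]
ma=onz(s,*f(285,166),.06)[:2]; mb=onz(s,*f(290,294),.06)[:2]; print('mark dir',np.arctan2(*(ma-mb)[::-1]),np.hypot(*(ma-mb)))
for A in (AX,):
    am=np.arctan2(*(m-A)[::-1]); al=np.arctan2(*(l-A)[::-1]); print(m,l,np.hypot(*(m-A)),np.hypot(*(l-A)),am,al,al-am)
# axis-free: find axis consistent with both radii (circle intersection near AX)
from scipy.optimize import fsolve
A=fsolve(lambda A:[np.hypot(*(m-A))-.067,np.hypot(*(l-A))-.055],AX); am=np.arctan2(*(m-A)[::-1]); al=np.arctan2(*(l-A)[::-1]); print('A',A,am,al,al-am)
# finger centre estimate
st()
```

```text
mark dir 0.27748508862869786 0.01346997439586682
[ 0.56932464 -0.07590793] [ 0.55943154 -0.08444575] 0.06824943814289286 0.056623853556622396 0.2835228938131842 0.18748877742828768 -0.0960341163848965
A [ 0.50628296 -0.09859596] 0.34545771667001085 0.2602028443995846 -0.08525487227042627
t 12.65 th 0.2485 r 0.0607 z 0.0744 psi-err -0.0022 F tool y,z 1.27 1.94 [ 1.7  -1.57  0.21] gap 0.209
```

Lug is at about -0.10 rad (the finger kinematics give -0.107). I'll push +0.10 rad.

Request:
move_arm(
  deltas=[18, 0, -0.1, -2.2, -2, 0, 0, 18, 0, -0.1, -1.8, -1.7, 0, 0, 18, 0, 0, -1.2, -1.2, 0, 0, 18, 0, 0, -0.8, -0.8, 0, 0, 18, 0, 0, 0, 0, 0, 0, 18, 0, 0, 0, 0, 0, 0, 18, 0, 0, 0, 0, 0, 0],
)

```text
t: 13.35
tcp_pos: [0.5599, -0.0738, 0.0741]
tool_rot: [0.407, 0.58, -0.406, 0.577]
force: [0.9, -1.4, 0.1]
finger_gap: 0.211
```

Run:
```python
from plan import *
st()
s=snap('wrist','wrist7')
im=s['image'][230:350,260:420]; cv2.imwrite('pics/w7.png',cv2.cvtColor(cv2.resize(im,None,fx=5,fy=5,interpolation=cv2.INTER_CUBIC),cv2.COLOR_RGB2BGR))
```

```text
t 13.35 th 0.3607 r 0.0599 z 0.0741 psi-err -0.0147 F tool y,z 0.4 1.63 [ 0.93 -1.4   0.13] gap 0.211
```

View pics/w7.png

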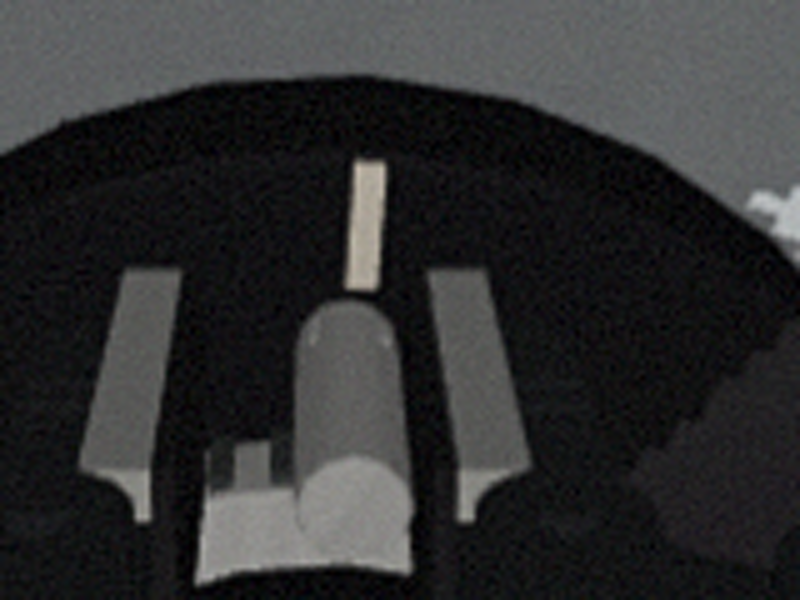

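The pin (356,508) now points at the mark (366,225).

Run:
```python
from plan import *
s=load('wrist7')
f=lambda x,y:(260+(x+.5)/5-.5,230+(y+.5)/5-.5)
m=onz(s,*f(366,225),.06)[:2]; l=onz(s,*f(356,508),.092)[:2]
ma=onz(s,*f(370,160),.06)[:2]; mb=onz(s,*f(361,290),.06)[:2]; print('mark dir',np.arctan2(*(ma-mb)[::-1]))
foot=onz(s,*f(347,340),.063)
A=AX; am=np.arctan2(*(m-A)[::-1]); al=np.arctan2(*(l-A)[::-1]); print(np.hypot(*(m-A)),np.hypot(*(l-A)),am,al,al-am)
from scipy.optimize import fsolve
A=fsolve(lambda A:[np.hypot(*(m-A))-.067,np.hypot(*(l-A))-.055],AX); am=np.arctan2(*(m-A)[::-1]); al=np.arctan2(*(l-A)[::-1]); print('A',A,al-am)
```

```text
mark dir 0.29039147003153193
0.06821366113281088 0.05661981747226195 0.2826216090061614 0.29934544456549994 0.01672383555933854
A [ 0.50383668 -0.0893378 ] 2.5333225239926316e-05<stdin>:9: RuntimeWarning: The iteration is not making good progress, as measured by the 
 improvement from the last ten iterations.
```

Lug is at +0.005 to +0.017 rad, inside the ±0.06 tolerance. I'll open, then lift straight up.

Request:
move_arm(
  deltas=[24, 0, 0, 0, 0, 0, 0, 30, 0, 0, 0, 0, 0, 0, 30, 0, 0, 0, 0, 0, 0, 30, -8, 0, 0, 0, 0, 0, 30, -20, 0, 0, 0, 0, 0, 30, -35, 0, 0, 0, 0, 0, 30, -40, 0, 0, 0, 0, 0, 30, -40, 0, 0, 0, 0, 0, 30, -30, 0, 0, 0, 0, 0],
)

```text
t: 14.3
tcp_pos: [0.5611, -0.0745, 0.2505]
tool_rot: [0.407, 0.579, -0.406, 0.578]
force: [-0.1, -0.3, 1.5]
finger_gap: 0.349
```

Run:
```python
from plan import *
st()
for n in('scene','top','wrist'): s=snap(n,n+'8')
s=load('wrist8'); c=proj(s,[.55,-.08,.07])[0].astype(int); print(c)
x,y=max(0,c[0]-80),max(0,c[1]-60); print(x,y)
cv2.imwrite('pics/w8.png',cv2.cvtColor(cv2.resize(s['image'][y:y+120,x:x+160],None,fx=5,fy=5,interpolation=cv2.INTER_CUBIC),cv2.COLOR_RGB2BGR))
```

```text
t 14.3 th 0.3435 r 0.0608 z 0.2505 psi-err 0.0027 F tool y,z -0.22 0.28 [-0.11 -0.34  1.49] gap 0.349
[320 229]
240 169
```

View pics/w8.png

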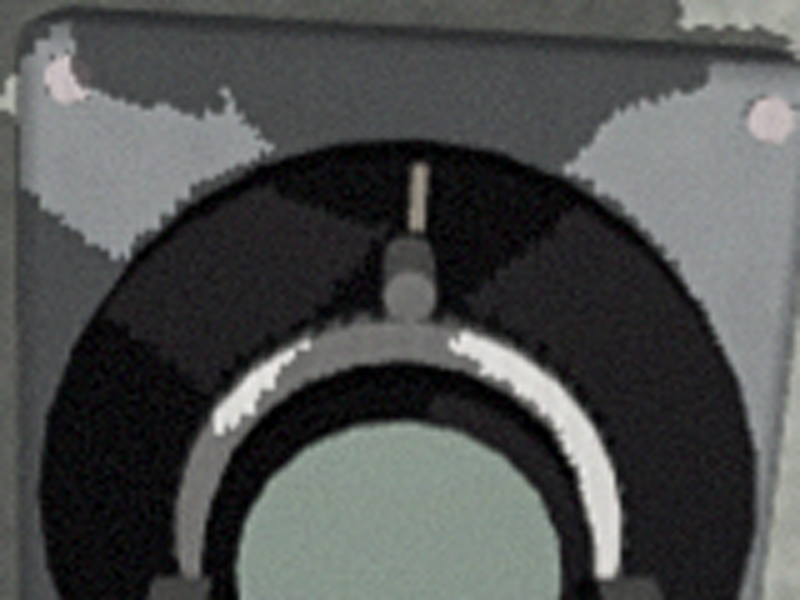

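View pics/scene8.png

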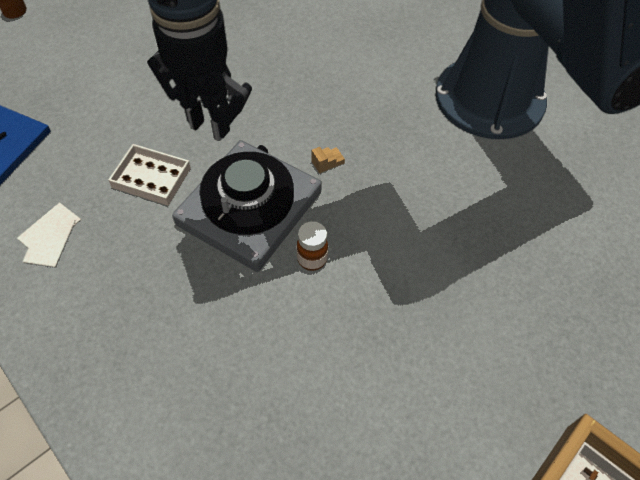

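Wrist view: pin (410,297) and mark (419,197) line up to the eye. In the scene view, tray, jar and block are in place. A final numeric check:

Run:
```python
from plan import *
s=load('wrist8')
f=lambda x,y:(240+(x+.5)/5-.5,169+(y+.5)/5-.5)
m=onz(s,*f(419,197),.06)[:2]; l=onz(s,*f(409.5,297),.092)[:2]
# glass centre in same image
g=s['image'].astype(int); mk=((g[...,1]-g[...,0]>12)&(g[...,1]>110)).astype(np.uint8); mk[:, :270]=0
n,L,stt,ce=cv2.connectedComponentsWithStats(mk); k=1+np.argmax(stt[1:,4]); print('glass',stt[k],ce[k],onz(s,*ce[k],.09))
for A in (AX,onz(s,*ce[k],.09)[:2]):
    am=np.arctan2(*(m-A)[::-1]); al=np.arctan2(*(l-A)[::-1]); print(np.hypot(*(m-A)),np.hypot(*(l-A)),am,al,al-am)
# scene view, same method
a=load('scene0')['image'].astype(int); b=load('scene8')['image'].astype(int)
for nm,(x0,y0,x1,y1) in dict(tray=(105,140,195,208),jar=(293,218,332,275),block=(308,143,348,173)).items():
    d=np.abs(a-b)[y0:y1,x0:x1].max(2); r=cv2.phaseCorrelate(a[y0:y1,x0:x1].mean(2),b[y0:y1,x0:x1].mean(2)); print(nm,'shift px',np.round(r[0],2),r[1].__round__(2))
```

```text
glass [ 288  255   64   58 1699] [319.70041201 284.15715127] [ 0.504439  -0.0954893  0.09     ]
0.0682877157748944 0.05626553904244936 0.2797897537753083 0.3028537845536159 0.023064030778307598
0.06781176716109748 0.05580542340848347 0.2893270512901467 0.31463797705966456 0.025310925769517878
tray shift px [-0.04  0.03] 0.99
jar shift px [-0.04 -0.11] 0.77
block shift px [ 0.11 -0.04] 0.98
```

About +0.02 rad. One independent check from the other cameras before handing in:

Run:
```python
from h import *
a=load('scene8')['image'][150:240,190:300]; b=load('top8')['image'][185:275,345:455]
cv2.imwrite('pics/s8.png',cv2.cvtColor(np.hstack([cv2.resize(i,(660,540),interpolation=cv2.INTER_CUBIC)[:,:400] for i in(a,b)]),cv2.COLOR_RGB2BGR))
```

```text
(no output)
```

View pics/s8.png

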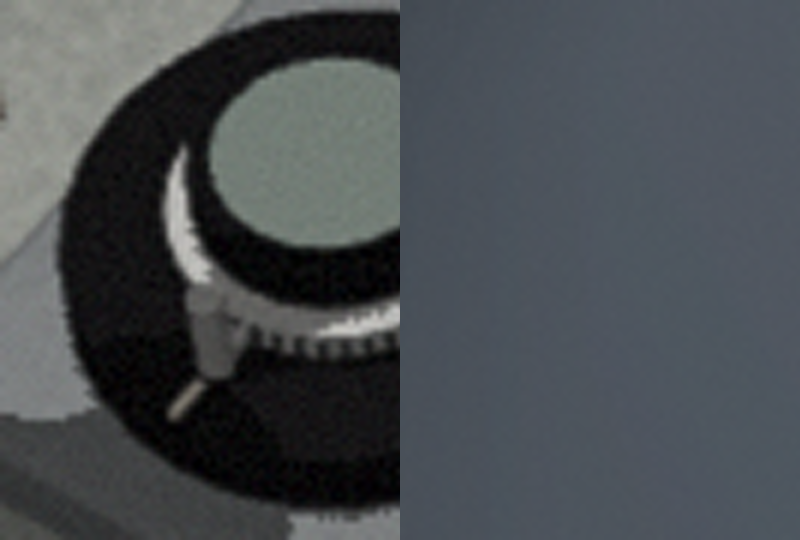

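Run:
```python
from h import *
s=load('scene8'); A=np.array([.504,-.0962]); l=onz(s,190+205.5/6-.5,150+299.5/6-.5,.092)[:2]; m=np.array([.56825,-.0773])
print(l,np.hypot(*(l-A)),np.arctan2(*(l-A)[::-1])-np.arctan2(*(m-A)[::-1]))
```

```text
[ 0.55662391 -0.07838413] 0.055557912627074456 0.040345441006066074
```

The estimates range from +0.005 to +0.040. There is plenty of time, so I'll move the arm aside for a clear top view.

Request:
move_arm(
  deltas=[30, -5, 0, -40, 0, 0, 0, 30, 0, 0, -45, 0, 0, 0, 30, 0, 0, -45, 0, 0, 0, 30, 0, 0, -45, 0, 0, 0, 30, 0, 0, -45, 0, 0, 0, 30, 0, 0, -45, 0, 0, 0, 30, 0, 0, -40, 0, 0, 0, 30, 0, 0, 0, 0, 0, 0, 30, 0, 0, 0, 0, 0, 0],
)

```text
t: 15.35
tcp_pos: [0.4559, 0.2129, 0.2521]
tool_rot: [0.405, 0.581, -0.406, 0.577]
force: [-0.1, 0.4, -0.1]
finger_gap: 0.353
```

Run:
```python
from plan import *
st(); s=snap('top','top9'); cv2.imwrite('pics/t9.png',cv2.cvtColor(cv2.resize(s['image'][185:275,345:455],(660,540),interpolation=cv2.INTER_CUBIC),cv2.COLOR_RGB2BGR))
snap('scene','scene9')
```

```text
t 15.35 th 1.7253 r 0.3116 z 0.2521 psi-err -1.3765 F tool y,z 0.05 -0.38 [-0.09  0.38 -0.13] gap 0.353
```

View pics/t9.png

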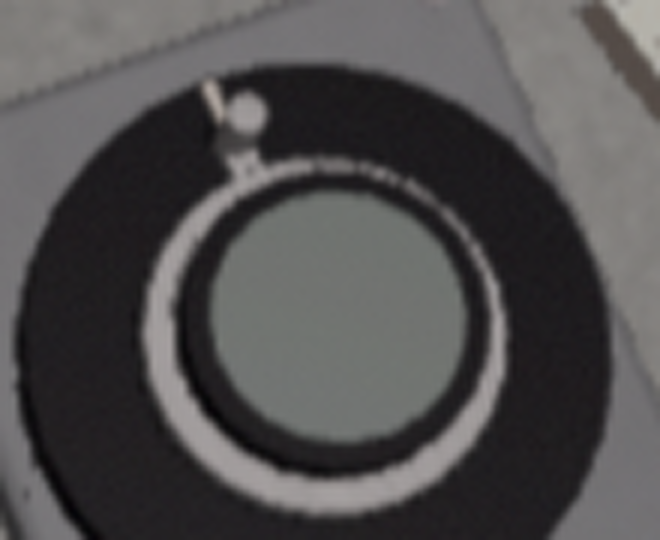

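The clear top view shows the pin top at (247,112), the bar at (240,165) and the mark (212,100) partly behind the pin.

Run:
```python
from h import *
s=load('top9'); g=s['image'].max(2).astype(float); y,x=np.mgrid[:480,:640]
u0,v0=345+247.5/6-.5,185+112.5/6-.5
w=np.clip(g-130,0,None)*(np.hypot(x-u0,y-v0)<4); c=(x*w).sum()/w.sum(),(y*w).sum()/w.sum(); print(u0,v0,c)
for q in ((u0,v0),c):
    l=onz(s,*q,.092)[:2]
    for A,th in ((np.array([.5036,-.0945]),.2829),(np.array([.5041,-.0948]),None)):
        m=np.array([.56835,-.07568]); t=np.arctan2(*(m-A)[::-1]); print(l,np.hypot(*(l-A)),np.arctan2(*(l-A)[::-1])-t)
```

```text
385.75 203.25 (np.float64(385.589010989011), np.float64(203.56703296703296))
[ 0.55640882 -0.07790663] 0.05535441857639785 0.021584612075840337
[ 0.55640882 -0.07790663] 0.05496907183702159 0.023138706271169263
[ 0.55594255 -0.0776195 ] 0.054997216355958944 0.029106734553504876
[ 0.55594255 -0.0776195 ] 0.05461519527131787 0.03076532106028962
```

Run:
```python
from plan import *
st(); print(job.sign_off())
```

```text
t 15.45 th 1.7222 r 0.3102 z 0.2524 psi-err -1.3766 F tool y,z 0.21 -0.5 [ 0.03  0.54 -0.82] gap 0.348
the job is handed in; nothing more can be done
None
```

The iris ring went clockwise to its inner stop, was held there, and came back to the white mark. The job was handed in at about 15.5 s of the 69 s allowed, with the arm lifted clear and touching nothing; sign-off gives no verdict.

- **Stop:** I felt it at a ring angle of roughly -0.85 rad. The wrist force at the lug was 7–9 N for about 1.8 s. For the last second it read 9–10 N in the horizontal plane. No reading came near 18 N.
- **Lug at the mark:** every final estimate is inside ±0.06 rad, but they do not agree exactly:

| Check | Ring angle (rad) |
|---|---|
| Finger position before release | +0.005 |
| Wrist picture before release | +0.017 |
| Wrist picture after release | +0.023 to +0.025 |
| Clear top view | +0.022 to +0.031 |
| Oblique scene view | +0.040 |

The most likely value is about +0.02 rad (1 mm at the lug). One cross-check, which solved for the ring axis from the two known radii, did not converge properly, so I did not use it.

- **Surroundings:** before-and-after scene pictures show the tray, jar and block shifted by about 0.1 pixel at most. The pictures show the fingertips clear of both fixed rings, and no sudden force appeared that would suggest contact.

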